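# Clamp an injector with the slip-clutch knob

## Task

Lay the injector body from the bench into the slot of the blue clamping fixture, across both steel rests with its thin nozzle end towards the left, as seen from the robot, midway along the slot. Let go, then turn the black knob clockwise to close the jaw on it, and stop as soon as the knob's clutch first slips (within about ten degrees, before the clutch goes solid and crushes the injector), leaving the injector clamped and the knob released. Leave the other things on the bench where they are.

Things in the scene. Friction and masses are not known exactly. Their poses are not given: they have to be found in the camera images.
- injector: Steel injector body on the bench, the longest one: 137 mm long, visible diameter up to 25 mm; the fingers meet it 18 mm wide (its x), 25 mm high, 0.2 kg. Origin in the middle of its underside; y along its length, solid from y = -56 to +67 mm. The thin nozzle end is at +y, the black end at -y. Grasp it across, 15 to 20 mm towards +y of the origin: there the fixture leaves room for the fingers.
- injector_plus_y (a point): Point on the injector's axis, 60 mm towards +y from its origin and 13 mm above its underside.
- fixture: Clamping fixture, fixed: blue base plate 165 (x) by 130 (y) by 10 mm, origin at the centre of its underside, z up. The slot runs along y at x = +4 to +52 mm. Two steel rests, tops 24 mm above the bench, cross it at y = -45 to -15 and +41 to +55 mm; between them it is open at the sides for fingers, down to the plate. A grey housing 44 mm high stands at x = -76 to -24, y = -58 to -2 mm.
- fixed_jaw (a point): Middle of the fixed jaw's gripping face, at fixture x = +52, y = -30 mm, 36 mm above the bench; the jaw is 34 mm long (y), its top 48 mm high. The moving jaw (black rubber pad that gives 1 to 2 mm, 30 mm long, same height) faces it across the slot, its face at first at fixture x = +4 to +18 mm (not measured), and moves towards +x.
- slot (a point): Where the injector's origin shall end: at fixture x = +43, y = 0, on the rests (24 mm above the bench), axes parallel to the fixture's. Clamped, the injector lies against the fixed jaw with its origin here. Lay it down 5 to 9 mm short of it, towards the knob (-x), to clear the fixed jaw; the moving jaw then pushes it over.
- knob_mark (a point): On the vertical axis of the black knurled knob (40 mm diameter, 53 to 87 mm above the bench), 76 mm up: a good TCP height. Turns with the knob, does not rise; its x points along the knob's red line. Clockwise from above closes the jaw 14 mm a radian; 1.1 to 2.2 rad until it grips, so mostly two grasps. A grip of 40 N or more holds it; the jaw stays put when let go.
- clutch (a point): The slip clutch, in the knob, 50 mm above the bench (fixed). Free running takes about 0.09 N m; on gripping, it climbs within 0.1 to 0.2 rad to the slip at 0.43 N m (0.2 to 0.28 read at rest between steps, under 0.1 before), where the knob slips on smoothly, no clicks. After 0.15 rad of slip the clutch goes solid; 0.1 rad more crushes the injector. Anticlockwise does not slip.
- mug: White mug, 86 mm wide, 98 mm high; leave it alone.
- magnet_dish: Round dish, 108 mm, 24 mm high; leave it alone.
- screwdriver_red: Red screwdriver, 197 mm long, lying; leave it alone.
- spanner_17: Spanner, 216 mm long, lying; leave it alone.
Not all that is in view belongs to the job. What is shaped like the injector but purple is not meant. Of the things that look like the fixture, the larger one is meant.

How it is judged (in metres and radians):
On the way, in this order (a step that is already met when the one before it is completed fails the run):
1. the injector lies in the slot on both rests, nozzle end to the left, let go, not yet clamped (x of injector in the frame of slot between -0.03 and 0.006 m and y of injector in the frame of slot between -0.018 and 0.018 m and z of injector in the frame of slot between -0.005 and 0.005 m and angle between the y axis of injector and the y axis of slot, either way round below 0.25 rad and angle between injector's own z axis and vertical below 0.1 rad and y of injector_plus_y in the frame of slot above 0.04 m and contact force between the fingers and injector below 0.2 N and contact force between fixture and injector below 20 N), for 0.2 s.
2. the knob has been turned until the clutch slips (both jaws together press with over 36 N) (x of injector in the frame of slot between -0.008 and 0.006 m and y of injector in the frame of slot between -0.018 and 0.018 m and z of injector in the frame of slot between -0.005 and 0.005 m and angle between the y axis of injector and the y axis of slot, either way round below 0.12 rad and angle between injector's own z axis and vertical below 0.1 rad and y of injector_plus_y in the frame of slot above 0.04 m and contact force between fixture and injector above 36 N), for 0.1 s.
At the end, for the whole second after the job is handed in: The injector rests on both rests against the fixed jaw (within 6-8 mm across, 18 mm along, 7 degrees; level; nozzle end to the left), the jaws still pressing on it (over 6 N, both added). On the way the clutch reached its slip: over 36 N, both jaws added, never over 90 N (x of injector in the frame of slot between -0.008 and 0.006 m and y of injector in the frame of slot between -0.018 and 0.018 m and z of injector in the frame of slot between -0.005 and 0.005 m and angle between the y axis of injector and the y axis of slot, either way round below 0.12 rad and angle between injector's own z axis and vertical below 0.1 rad and y of injector_plus_y in the frame of slot above 0.04 m and contact force between fixture and injector above 6 N and linear speed of injector below 0.01 m/s); the robot touches nothing.
It fails at once if the injector is crushed or pressed hard (turned on after the clutch has gone solid) (contact force between fixture and injector above 90 N).
It fails at once if the mug is moved by more than 3 cm (distance of mug from where it was at the start of the episode above 0.03 m).
It fails at once if the dish is moved by more than 3 cm (distance of magnet_dish from where it was at the start of the episode above 0.03 m).
It fails at once if the red screwdriver is moved by more than 3 cm (distance of screwdriver_red from where it was at the start of the episode above 0.03 m).
It fails at once if the spanner is moved by more than 3 cm (distance of spanner_17 from where it was at the start of the episode above 0.03 m).
It also fails if it takes over 72 s, if anything falls off the work surface, if the arm or the gripper's body presses on something with over 40 N, if the wrist force passes 120 N, or if a joint passes its speed limit or range.

## Robot

A 6-joint arm with a two-finger parallel gripper is mounted at the origin on a cart in front of the work surface, level with it; the furniture and walls round the work are solid. World frame = base frame: x ahead of the robot, y to its left, z up, the work surface at z = 0. Lengths are in mm, angles in degrees, forces in N, time in s.
With the tool pointing down it reaches from about 350 to 850 mm from the base axis. Payload 8.1 kg.
Tool frame: the origin (TCP) lies between the finger pads, 19 mm behind the fingertips; this is the grasp point; z points along the fingers, y is the line along which they close (so a half turn about z gives the same grasp; the last joint's range is limited). The gripper opens to 85 mm and grips with 20 to 120 N. Pads are 22 mm wide; open, the fingers measure 114 mm over their backs; the gripper's body (76 mm by 85 mm) begins 54 mm behind the grasp point. The pads swing forward as they close: fully open they stand 13 mm farther back than shut.
Start: joints at [61.742, 7.471, 85.268, -0, 87.261, -4.893], TCP at [237.934, 550.811, 249.992] pointing down, gripper open.
Joint ranges: [-169.43, 169.43], [-51.17, 129.36], [1.28, 143.12], [-76.62, 256.62], [0, 156.53], [-152.29, 152.29]. Speed limits (degrees/s): [136.94, 136.94, 159.86, 180, 180, 180].

## Interface

Orientations are given as [roll, pitch, yaw] about the fixed x, y, z axes, in that order (R = Rz(yaw) Ry(pitch) Rx(roll)).
In Python, from bench import r, optics, workorder gives the robot as it stands.
- The arm moves only by the shell command python3 -m handwheel 'ROWS' [FORCE]. ROWS is 1 to 8 rows, parted by a bar, with the numbers parted by commas; each row has 7 numbers: a rotation vector rx, ry, rz in a scale on which 1.0 is 180 degrees, then dx, dy, dz in parts of the range, where 1.0 means 0.4 m, then the finger opening in mm; each row is the pose to reach, as a shift and turn from the pose commanded when the command began, along the tool's axes at that moment; what a row does not reach only later rows make up. A row lasts 1/8 s, in which the tool goes at most 62.5 mm and 10.7 degrees, less where a joint would pass 70% of its speed; a pose out of reach is approached as far as the arm can. The fingers move at their own pace and stop on an object; FORCE is the grip in N (left out, the last holds). Time passes only in rows, so rows that do not move let the fingers close. It prints the time, the measured TCP pose, the force, the opening and the grip force at its end. No shift or turn number may pass 1 either way. Input that does not fit is refused with a message, and nothing moves.
- r.sense(): the state, without advancing time (a new reading comes with each control period).
- optics.snapshot(name): name is "side" or "top"; returns a dict with "pixels" (400x640x3 uint8, blue, green, red), "fx", "fy", "cx", "cy" (pixels), "pose" (4x4, takes a point from camera to world coordinates). Camera axes: x right, y up, looking along -z (the intrinsics and any distortion apply to the point x, -y, -z); pixel columns grow to the right and rows downward; lengths in mm; the calibration is good to about 2 mm. A picture is of the moment at which its call begins. There is no depth.
- workorder.hand_in(): hands the job in; it is judged then, once.
The state is a dict: "time": time; "joint_pos": joint angles; "qd": joint speeds; "joint_efforts": joint torques, N m; "tool_pos": TCP position; "tcp_rot": TCP orientation; "ft_force": force on the tool from outside, world axes, zero at the start; "wrist_torque": the same for the moment, N m; "finger_gap": finger opening in mm; "grip_force": force on a finger pad.
Only numpy, scipy, OpenCV 4.12 (cv2) and the standard library are available. Lean on these libraries where they do the work, as an engineer would, in place of code of your own. Each camera call takes 0.05 s, during which the arm holds its last target. There are 200 camera calls.

## Working session

There is one attempt and no reset: what is moved stays moved. The work goes in short steps, Python scripts to look and compute and a shell command to move; the robot and the scene stay as the last step left them, time stands still between calls to the robot, and variables do not carry over. Pictures are saved under pics/ and viewed, at most 10 in all, crops included, and the job is handed in when it is done.

```bash
mkdir -p pics && ls && python3 - <<'E'
from bench import r, optics, workorder
import cv2, numpy as np
print(r.sense())
for n in ("top","side"):
    s=optics.snapshot(n); cv2.imwrite(f"pics/{n}0.png",s["pixels"])
    print(n,{k:(np.round(v,4).tolist() if k!="pixels" else 0) for k,v in s.items()})
E
```

```text
pics
{'time': 0.0, 'joint_pos': array([ 6.17412388e+01,  7.51247457e+00,  8.53290931e+01, -1.33867474e-03,
        8.72617611e+01, -4.89360278e+00]), 'qd': array([-0.01944996, -0.05027745,  0.02134569,  0.06371934, -0.02627863,
        0.07976019]), 'joint_efforts': array([ 1.45083846e-03, -5.69381583e+01, -5.00568616e+01,  1.62129213e-04,
        1.43467335e-02,  7.88425223e-05]), 'tool_pos': array([237.70279404, 550.34852002, 248.97364079]), 'tcp_rot': array([-1.79896934e+02, -7.48237314e-03,  1.56634900e+02]), 'ft_force': array([-0.23392669,  0.54910407, -0.61191658]), 'wrist_torque': array([ 0.01124663,  0.01660694, -0.03934064]), 'grip_force': 0.0, 'finger_gap': 85.65260240098851}
top {'pixels': 0, 'fx': 403.9827, 'fy': 403.9827, 'cx': 318.2129, 'cy': 197.141, 'pose': [[-0.0902, 0.9752, -0.2019, 313.2083], [-0.9959, -0.0895, 0.0126, 33.2211], [-0.0058, 0.2022, 0.9793, 1245.3317], [0.0, 0.0, 0.0, 1.0]]}
side {'pixels': 0, 'fx': 509.8484, 'fy': 509.8484, 'cx': 330.7331, 'cy': 203.0869, 'pose': [[-0.7043, -0.64, 0.3071, 1030.7629], [0.7098, -0.6282, 0.3187, 523.7308], [-0.0111, 0.4425, 0.8967, 1407.0108], [0.0, 0.0, 0.0, 1.0]]}
```

View pics/top0.png

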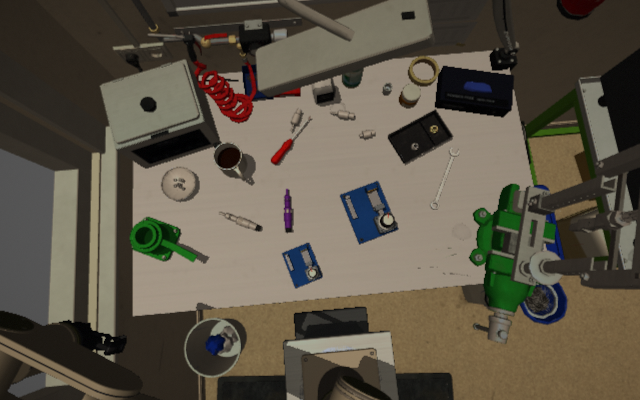

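View pics/side0.png

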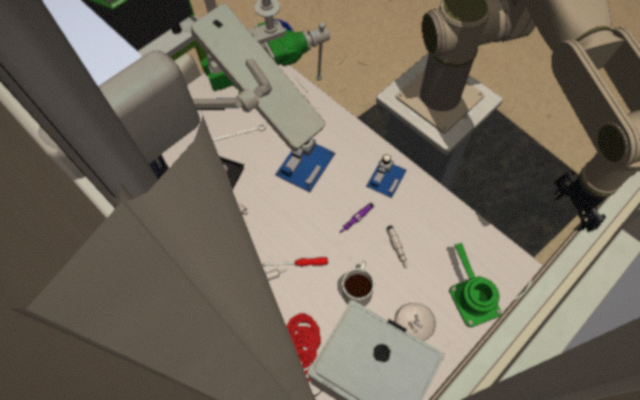

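The top view shows these candidates:
- **Steel injector:** grey at (241,220), black end right at (259,228), nozzle left at (222,213). It's the longest steel one.
- **Purple one:** (288,210), not meant. The small steel bodies at (297,120), (343,114) and (368,133) are too short.
- **Fixtures:** large blue one at (369,212) with knob at about (386,220). The smaller one at (302,264) is not meant.

I'll confirm this in a crop and measure.

```bash
cat > h.py <<'E'
import numpy as np, cv2
from bench import r, optics
def ray(s,uv):
    P=np.array(s["pose"]); u,v=uv
    d=P[:3,:3]@np.array([(u-s["cx"])/s["fx"],-(v-s["cy"])/s["fy"],-1.0]); return P[:3,3],d
def plane(s,uv,z):
    o,d=ray(s,uv); return o+d*(z-o[2])/d[2]
def proj(s,p):
    P=np.array(s["pose"]); c=P[:3,:3].T@(np.array(p,float)-P[:3,3]); return np.array([s["cx"]+s["fx"]*c[0]/-c[2], s["cy"]-s["fy"]*c[1]/-c[2]])
def tri(s1,a,s2,b):
    o1,d1=ray(s1,a);o2,d2=ray(s2,b);d1/=np.linalg.norm(d1);d2/=np.linalg.norm(d2)
    k=np.linalg.lstsq(np.c_[d1,-d2],o2-o1,rcond=None)[0]
    p,q=o1+k[0]*d1,o2+k[1]*d2; return (p+q)/2,np.linalg.norm(p-q)
E
python3 - <<'E'
from h import *
s=optics.snapshot("top"); im=s["pixels"]
c=im[165:290,215:405]; cv2.imwrite("pics/c1.png",cv2.resize(c,None,fx=4,fy=4,interpolation=cv2.INTER_CUBIC))
t=optics.snapshot("side"); c=t["pixels"][130:280,270:420]; cv2.imwrite("pics/c2.png",cv2.resize(c,None,fx=4,fy=4,interpolation=cv2.INTER_CUBIC))
hsv=cv2.cvtColor(im,cv2.COLOR_BGR2HSV)
m=cv2.inRange(hsv,(100,120,50),(125,255,255)); m[:, :270]=0; m[:170]=0; m[300:]=0; m[:,410:]=0
for cn in cv2.findContours(m,cv2.RETR_EXTERNAL,cv2.CHAIN_APPROX_NONE)[0]:
    if cv2.contourArea(cn)>300:
        rect=cv2.minAreaRect(cn); b=cv2.boxPoints(rect)
        w=np.array([plane(s,p,10) for p in b]); print("blue",rect,b.round(1).tolist()); print(w.round(1).tolist(),[np.linalg.norm(w[i]-w[i-1]).round(1) for i in range(4)],w.mean(0).round(1))
E
```

```text
blue ((301.8448181152344, 264.8620910644531), (36.767677307128906, 29.15416717529297), 68.19859313964844) [[281.5, 253.1999969482422], [308.6000061035156, 242.39999389648438], [322.20001220703125, 276.5], [295.1000061035156, 287.29998779296875]]
[[405.0, 144.1, 10.0], [430.2, 59.4, 10.0], [324.6, 27.3, 10.0], [300.3, 110.7, 10.0]] [np.float64(109.8), np.float64(88.4), np.float64(110.3), np.float64(86.9)] [365.   85.4  10. ]
blue ((368.2585754394531, 211.8965606689453), (51.994693756103516, 40.66728210449219), 68.19859313964844) [[339.70001220703125, 195.3000030517578], [377.5, 180.1999969482422], [396.79998779296875, 228.5], [359.0, 243.60000610351562]]
[[567.6, -50.1, 10.0], [605.1, -173.3, 10.0], [448.0, -214.0, 10.0], [412.6, -93.6, 10.0]] [np.float64(161.0), np.float64(128.8), np.float64(162.2), np.float64(125.6)] [ 508.3 -132.8   10. ]
```

View pics/c1.png

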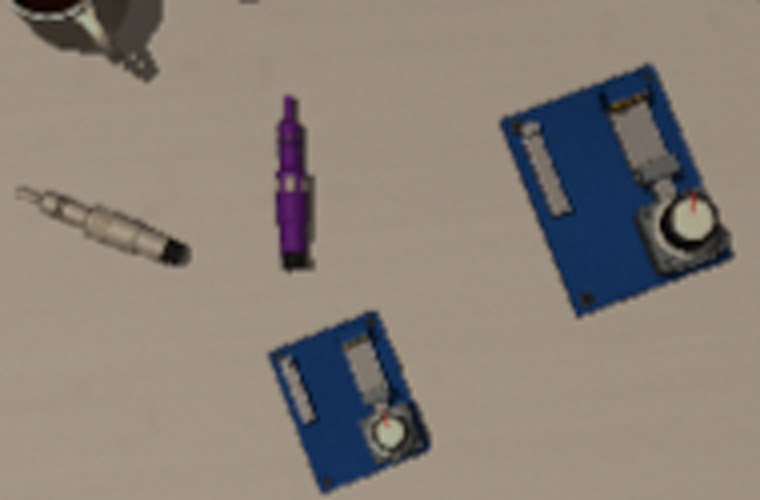

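View pics/c2.png

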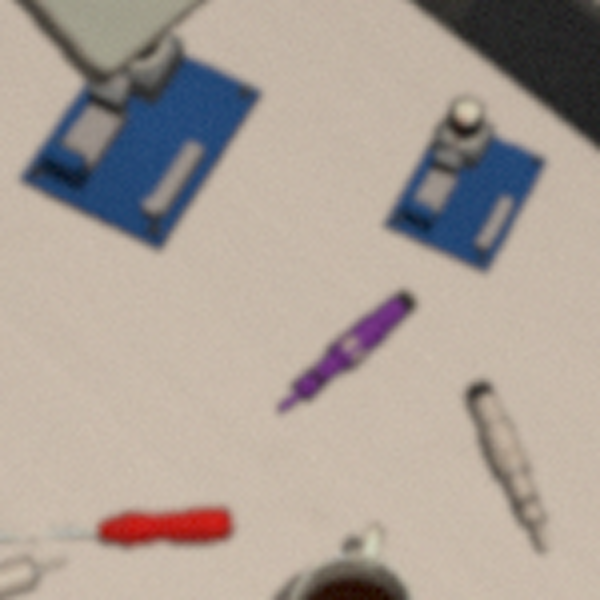

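The crop confirms both. The steel injector's nozzle tip is at about (219,212) and its black end at about (262,229). In the larger blue fixture (369,212) the knob is at about (388,219), with the fixed jaw block on the far side. Next I'll measure precisely.

```bash
python3 - <<'E'
from h import *
S=[optics.snapshot("top") for _ in range(4)]; s=S[0]; im=np.mean([a["pixels"] for a in S],0).astype(np.uint8)
T=[optics.snapshot("side") for _ in range(4)]; t=T[0]; it=np.mean([a["pixels"] for a in T],0).astype(np.uint8)
def big(m): return max(cv2.findContours(m,cv2.RETR_EXTERNAL,cv2.CHAIN_APPROX_NONE)[0],key=cv2.contourArea)
# fixture plate in rectified plane z=10
hsv=cv2.cvtColor(im,cv2.COLOR_BGR2HSV); m=cv2.inRange(hsv,(100,120,50),(125,255,255)); k=np.zeros_like(m); k[170:255,330:405]=m[170:255,330:405]
w=np.array([plane(s,p[0],10)[:2] for p in big(k)],np.float32); rc=cv2.minAreaRect(w); print("plate",rc)
# per-edge fit
c=np.array(rc[0]);
for yaw in (rc[2],):
    a=np.radians(yaw if yaw<45 else yaw-90); R=np.array([[np.cos(a),-np.sin(a)],[np.sin(a),np.cos(a)]]); L=(w-c)@R
    for ax,h,nm in ((0,82.5,'x'),(1,65,'y')):
        for sg in (1,-1):
            sel=(np.abs(L[:,ax]*sg-h)<7)&(np.abs(L[:,1-ax])<(45 if ax==0 else 60)); q=np.polyfit(L[sel,1-ax],L[sel,ax],1); print(nm,sg,sel.sum(),q.round(4))
    print("yaw",np.degrees(a))
# knob cap: bright low-sat disc
g=np.zeros_like(m); sub=cv2.inRange(hsv,(0,0,150),(180,110,255)); g[205:232,378:402]=sub[205:232,378:402]
cn=big(g); e=cv2.minEnclosingCircle(cn); print("cap px",e,"at 87:",plane(s,e[0],87).round(1),"diam",2*e[1]*1160/404)
red=cv2.inRange(hsv,(0,110,80),(8,255,255))|cv2.inRange(hsv,(172,110,80),(180,255,255)); rr=np.argwhere(red[205:232,378:402]); 
print("red",rr.mean(0)[::-1]+[378,205],plane(s,rr.mean(0)[::-1]+[378,205],87).round(1), len(rr))
# injector
for nm,cam,img,(r0,r1,c0,c1) in (("top",s,im,(200,240,210,275)),("side",t,it,(217,277,375,420))):
    roi=cv2.cvtColor(img[r0:r1,c0:c1],cv2.COLOR_BGR2LAB).astype(float); bg=np.median(roi.reshape(-1,3),0)
    y,x=np.mgrid[:roi.shape[0],:roi.shape[1]]; A=np.c_[x.ravel(),y.ravel(),np.ones(x.size)]
    d=np.abs(roi[...,0]-np.median(roi[...,0])); 
    ok=(d<8).ravel(); f=np.linalg.lstsq(A[ok],roi[...,0].ravel()[ok],rcond=None)[0]; d=np.abs(roi[...,0]-(A@f).reshape(d.shape))
    mm=cv2.morphologyEx((d>10).astype(np.uint8),cv2.MORPH_CLOSE,np.ones((3,3))); cn=big(mm)+[c0,r0]; 
    w=np.array([plane(cam,p[0],12)[:2] for p in cn],np.float32); print(nm,cv2.minAreaRect(w), cv2.minAreaRect(cn))
    dk=np.argwhere((roi[...,0]<70)); print(" dark",len(dk), (dk.mean(0)[::-1]+[c0,r0]).round(1),plane(cam,dk.mean(0)[::-1]+[c0,r0],12).round(1))
    p=w-w.mean(0); v=np.linalg.svd(p)[2][0]; pr=p@v; print(" ends",w[pr.argmin()],w[pr.argmax()],"yaw",np.degrees(np.arctan2(v[1],v[0])))
E
```

```text
plate ((507.8125305175781, -132.84100341796875), (161.0169677734375, 127.03746795654297), 15.645635604858398)
x 1 28 [9.60000e-03 7.90565e+01]
x -1 21 [-3.05000e-02 -7.83339e+01]
y 1 36 [-6.70000e-03  6.22442e+01]
y -1 23 [-2.4000e-03 -6.2153e+01]
yaw 15.645635604858397
cap px ((395.0, 218.0), 14.31792163848877) at 87: [ 470.3 -197.4   87. ] diam 82.22172822102462
red [388. 215.] [ 480.9 -178.3   87. ] 5
top ((515.8435668945312, 263.2384033203125), (147.40049743652344, 29.023277282714844), 63.18724060058594) ((240.43104553222656, 220.67242431640625), (46.98092269897461, 9.47046184539795), 21.801406860351562)
 dark 31 [257.2 227.4] [490.2 212.7  12. ]
 ends [551.9352  327.57578] [480.74542 198.39886] yaw -117.16189
side ((516.7996826171875, 263.0700988769531), (145.05458068847656, 34.950927734375), 64.13530731201172) ((396.7216796875, 246.12371826171875), (47.51820373535156, 11.574946403503418), 66.03751373291016)
 dark 3 [389.  227.3] [488.6 208.4  12. ]
 ends [482.63474 199.0323 ] [549.15405 327.9857 ] yaw 62.98632
```

Measurements, with checks:

| Item | Position (x, y) mm | Orientation | Check |
|---|---|---|---|
| Injector | (516, 263) | axis 63° | both views agree; length fits 137 plus mask halo |
| Fixture | (508.5, −133) | yaw about 15.5° | 161×127 seen, plus 1 px ≈ 165×130 |

I'll grasp at (524, 278), 17 mm towards the nozzle, with tool yaw 63°.

Careful with the scale: shifts go in shares of 0.4 m and turns go in shares of 180 degrees. That gives: -370.7 mm / 400 = -0.9268, -136.7 mm / 400 = -0.3418, 93.6 degrees / 180 = 0.52.

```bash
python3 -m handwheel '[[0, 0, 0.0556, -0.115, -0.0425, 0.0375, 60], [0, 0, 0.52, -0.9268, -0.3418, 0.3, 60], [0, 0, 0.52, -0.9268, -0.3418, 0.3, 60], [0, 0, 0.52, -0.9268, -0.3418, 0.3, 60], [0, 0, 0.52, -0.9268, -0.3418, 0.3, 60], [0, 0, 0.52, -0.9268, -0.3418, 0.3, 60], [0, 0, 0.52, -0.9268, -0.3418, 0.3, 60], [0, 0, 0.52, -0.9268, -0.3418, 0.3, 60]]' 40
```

```text
refused: ROWS must be rows parted by a bar, with the numbers parted by commas. Nothing was moved.
```

Nothing moved. I misread the format; it is rows parted by a bar, with the numbers parted by commas. Resending.

```bash
python3 -m handwheel '0,0,0.0556,-0.115,-0.0425,0.0375,60 | 0,0,0.52,-0.9268,-0.3418,0.3,60 | 0,0,0.52,-0.9268,-0.3418,0.3,60 | 0,0,0.52,-0.9268,-0.3418,0.3,60 | 0,0,0.52,-0.9268,-0.3418,0.3,60 | 0,0,0.52,-0.9268,-0.3418,0.3,60 | 0,0,0.52,-0.9268,-0.3418,0.3,60 | 0,0,0.52,-0.9268,-0.3418,0.3,60' 40 && python3 -m handwheel '0,0,0.0389,0,0,0,60 | 0,0,0.0444,0,0,0,60' && python3 - <<'E'
from h import *
q=r.sense(); print(q["tool_pos"],q["tcp_rot"],q["joint_pos"],q["ft_force"])
s=optics.snapshot("top"); im=s["pixels"]; hsv=cv2.cvtColor(im,cv2.COLOR_BGR2HSV)
c=im[205:235,372:405]; cv2.imwrite("pics/k1.png",cv2.resize(c,None,fx=16,fy=16,interpolation=cv2.INTER_CUBIC))
E
```

```text
time: 1.6
tool_pos: [525.5, 275.0, 128.4]
tcp_rot: [-179.9, 0.1, 70.8]
ft_force: [-0.9, 0.5, -0.1]
finger_gap: 60.5
grip_force: 0.0
time: 1.85
tool_pos: [524.1, 278.1, 129.9]
tcp_rot: [-180.0, 0.0, 63.4]
ft_force: [0.2, 0.1, -0.3]
finger_gap: 60.1
grip_force: 0.0
[524.14663749 278.11414216 129.94252887] [-1.79995958e+02  2.86269032e-03  6.34085966e+01] [2.29997702e+01 1.14101877e+01 9.37148309e+01 1.26584611e-03
 7.48797813e+01 4.95908435e+01] [ 0.23758136  0.1252512  -0.30713701]
```

View pics/k1.png

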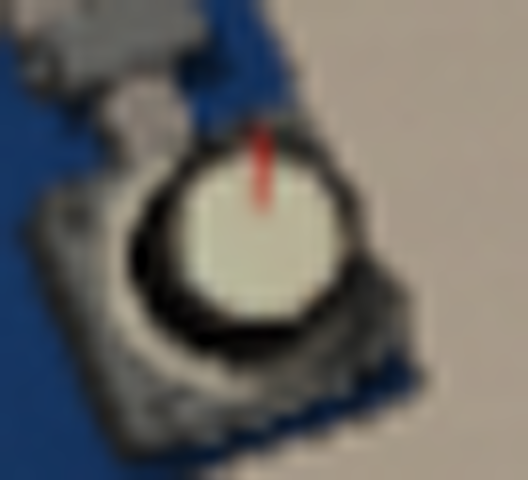

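The crop shows the knob cap centred at about pixel (387.9, 219.3), with the red line pointing straight up in the image. I'll go down and grasp the injector.

To row units: 106 mm / 400 = 0.265, 100 mm / 400 = 0.25.

```bash
python3 -m handwheel '0,0,0,0,0,0.1,60 | 0,0,0,0,0,0.2,60 | 0,0,0,0,0,0.25,60 | 0,0,0,0,0,0.265,60 | 0,0,0,0,0,0.265,60' && python3 -m handwheel '0,0,0,0,0,0,10 | 0,0,0,0,0,0,10 | 0,0,0,0,0,0,10 | 0,0,0,0,0,0,10 | 0,0,0,0,0,0,10 | 0,0,0,0,0,0,10' 40 && python3 - <<'E'
from h import *
s=optics.snapshot("top"); p=plane(s,(387.9,219.3),87); a=np.radians(15.5)
d=p[:2]-[508.5,-133]; print(p,"knob in fixture",d@[np.cos(a),np.sin(a)],d@[-np.sin(a),np.cos(a)])
cv2.imwrite("pics/g1.png",cv2.resize(s["pixels"][180:260,200:300],None,fx=5,fy=5))
E
```

```text
time: 2.52
tool_pos: [524.6, 278.7, 24.8]
tcp_rot: [180.0, -0.0, 63.5]
ft_force: [0.1, -0.1, 0.7]
finger_gap: 60.3
grip_force: 0.0
time: 3.28
tool_pos: [524.9, 278.7, 25.3]
tcp_rot: [179.9, -0.1, 63.4]
ft_force: [-0.9, 0.2, 6.3]
finger_gap: 17.8
grip_force: 40.6
[ 468.44835186 -176.48718811   87.        ] knob in fixture -50.21643337665144 -31.202241383668145
```

The gap is 17.8 mm, so the injector is gripped as expected. The knob falls at fixture (−50, −31), which matches the housing centre, so the fixture pose is confirmed. Next I lift and carry.

To row units: -126 mm / 400 = -0.315, -90 mm / 400 = -0.225.

```bash
python3 -m handwheel '0,0,0,0,0,-0.1,10 | 0,0,0,0,0,-0.225,10 | 0,0,0,0,0,-0.315,10 | 0,0,0,0,0,-0.315,10' 60 && python3 -m handwheel '0,0,-0.0333,-0.1125,0.0625,0,10 | 0,0,-0.0778,-0.25,0.1375,0,10 | 0,0,-0.1222,-0.3875,0.2125,0,10 | 0,0,-0.1667,-0.525,0.2875,0,10 | 0,0,-0.2,-0.6625,0.3625,0,10 | 0,0,-0.2222,-0.7875,0.43,0,10 | 0,0,-0.2333,-0.845,0.4625,0,10 | 0,0,-0.2333,-0.845,0.4625,0,10' && python3 -m handwheel '0,0,0,0,0,0,10' && python3 - <<'E'
from h import *
q=r.sense(); print(q["tool_pos"],q["tcp_rot"],q["ft_force"],q["wrist_torque"])
a=np.radians(15.5); d=q["tool_pos"][:2]-[508.3,-133.4]; print("tcp in fixture",d@[np.cos(a),np.sin(a)],d@[-np.sin(a),np.cos(a)])
s=optics.snapshot("top");cv2.imwrite("pics/p1.png",cv2.resize(s["pixels"][150:270,310:430],None,fx=5,fy=5,interpolation=cv2.INTER_CUBIC))
E
```

```text
time: 3.82
tool_pos: [526.2, 279.3, 154.0]
tcp_rot: [179.7, -0.3, 63.4]
ft_force: [0.6, 0.3, -2.1]
finger_gap: 17.3
grip_force: 59.1
time: 4.82
tool_pos: [537.0, -108.5, 147.8]
tcp_rot: [-179.8, -0.1, 105.3]
ft_force: [0.7, 0.6, -2.6]
finger_gap: 17.5
grip_force: 59.1
time: 4.95
tool_pos: [537.4, -105.9, 148.4]
tcp_rot: [-179.9, -0.1, 105.4]
ft_force: [-0.0, 0.2, -1.3]
finger_gap: 16.8
grip_force: 59.1
[ 537.42802698 -105.94272739  148.44585273] [-1.79886354e+02 -1.01773982e-01  1.05397795e+02] [-0.03754335  0.17872213 -1.30935232] [ 0.02787891  0.05339961 -0.01295703]
tcp in fixture 35.40629078020643 18.674537418864638
```

View pics/p1.png

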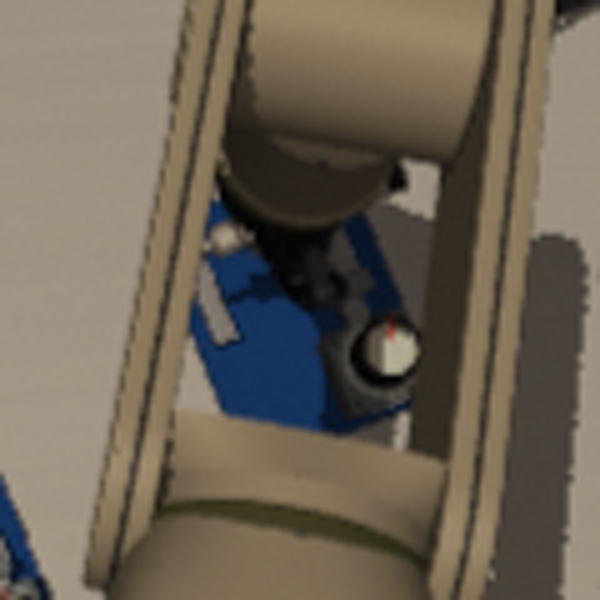

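The injector is held over the fixture with its nozzle to the left, at crop (228,238). I'll lower it gently.

To row units: 99 mm / 400 = 0.2475, 95 mm / 400 = 0.2375.

```bash
python3 -m handwheel '0,0,0,0,-0.0025,0.1,10 | 0,0,0,0,-0.0025,0.2,10 | 0,0,0,0,-0.0025,0.2375,10 | 0,0,0,0,-0.0025,0.2475,10 | 0,0,0,0,-0.0025,0.2475,10 | 0,0,0,0,-0.0025,0.2475,10' && python3 -m handwheel '0,0,0,0,0,0.0025,10 | 0,0,0,0,0,0.005,10 | 0,0,0,0,0,0.005,10' && python3 -m handwheel '0,0,0,0,0,0.0025,10 | 0,0,0,0,0,0.0025,10'
```

```text
time: 5.75
tool_pos: [538.7, -107.3, 52.8]
tcp_rot: [179.9, 0.1, 105.4]
ft_force: [-0.4, -0.3, -1.5]
finger_gap: 17.7
grip_force: 59.0
time: 6.12
tool_pos: [537.7, -107.2, 49.4]
tcp_rot: [180.0, 0.0, 105.4]
ft_force: [-0.3, -0.1, 0.4]
finger_gap: 17.2
grip_force: 59.4
time: 6.38
tool_pos: [537.7, -107.2, 49.3]
tcp_rot: [180.0, 0.0, 105.4]
ft_force: [-4.3, 1.5, 10.4]
finger_gap: 17.5
grip_force: 60.8
```

It made contact at the expected height. I'll release, rise and look.

To row units: -1 mm / 400 = -0.0025.

```bash
python3 -m handwheel '0,0,0,0,0,-0.0025,40 | 0,0,0,0,0,-0.0025,40 | 0,0,0,0,0,-0.0025,40 | 0,0,0,0,0,-0.0025,40' && python3 -m handwheel '0,0,0,0,0,-0.05,40 | 0,0,0,0,0,-0.15,40 | 0,0,0,0,0,-0.25,40 | 0,0,0,0.15,0,-0.3,60 | 0,0,0,0.3,0,-0.3,60 | 0,0,0,0.45,0,-0.3,60 | 0,0,0,0.45,0,-0.3,60' && python3 - <<'E'
from h import *
s=optics.snapshot("top");cv2.imwrite("pics/l1.png",cv2.resize(s["pixels"][160:260,320:420],None,fx=6,fy=6,interpolation=cv2.INTER_CUBIC))
E
```

```text
time: 6.88
tool_pos: [537.3, -107.0, 48.8]
tcp_rot: [-180.0, -0.0, 105.4]
ft_force: [0.1, 0.2, 0.1]
finger_gap: 40.2
grip_force: 0.0
time: 7.75
tool_pos: [488.3, 70.0, 169.0]
tcp_rot: [180.0, -0.1, 105.7]
ft_force: [0.3, -0.7, -0.9]
finger_gap: 60.2
grip_force: 0.0
```

View pics/l1.png

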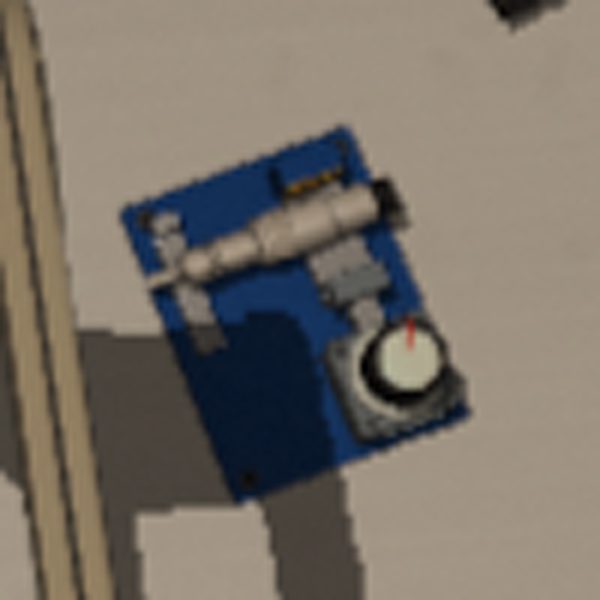

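The injector lies across both rests, with its nozzle left at crop (148,285) and its black end right at about (385,205). The knob cap is at (408,360). I'll check its position numerically and work out the move to the knob.

```bash
python3 -m handwheel '0,0,0,0,0,0,60 | 0,0,0,0,0,0,60' >/dev/null && cat > go.py <<'E'
import sys; from h import *
from scipy.spatial.transform import Rotation as Ro
P=[]; 
q=r.sense(); R=Ro.from_euler("xyz",q["tcp_rot"],degrees=True)
t=np.array([float(v) for v in sys.argv[1:4]]); yaw=float(sys.argv[4])
print("at",q["tool_pos"].round(1),q["tcp_rot"].round(1),"j",q["joint_pos"].round(0),"tool shift",R.inv().apply(t-q["tool_pos"]).round(1),"rz",round((q["tcp_rot"][2]-yaw+180)%360-180,1))
E
python3 go.py 468.2 -176.1 130 165; python3 - <<'E'
from h import *
s=optics.snapshot("top"); a=np.radians(15.5)
for uv in ((344.25,207.1),(383.8,193.8)):
    d=plane(s,uv,37)[:2]-[508.3,-133.4]; print("end in fixture",d@[np.cos(a),np.sin(a)],d@[-np.sin(a),np.cos(a)])
E
```

```text
at [489.8  65.3 168.9] [-180.     0.   105.3] j [  2.  -6. 107.  -0.  79. -14.] tool shift [-227.1  -84.6   39. ] rz -59.7
end in fixture 35.54457508365597 68.07187161168707
end in fixture 31.206481428064706 -60.02632029206697
```

The injector is well placed: the nozzle tip is at fixture y = +68 and x is about 34. Now to the knob.

To row units: -227 mm / 400 = -0.5675, -205 mm / 400 = -0.5125, -59.7 degrees / 180 = -0.3317.

```bash
python3 -m handwheel '0,0,-0.0444,-0.075,-0.0275,0,60 | 0,0,-0.1,-0.1875,-0.07,0,65 | 0,0,-0.1556,-0.3,-0.1125,0,65 | 0,0,-0.2111,-0.4125,-0.155,0.05,65 | 0,0,-0.2667,-0.5125,-0.19,0.0975,65 | 0,0,-0.3111,-0.5675,-0.2115,0.0975,65 | 0,0,-0.3317,-0.5675,-0.2115,0.0975,65 | 0,0,-0.3317,-0.5675,-0.2115,0.0975,65' && python3 -m handwheel '0,0,0,0,0,0,65 | 0,0,0,0,0,0,65' && python3 go.py 468.2 -176.1 76 165
```

```text
time: 9.1
tool_pos: [468.0, -176.0, 129.8]
tcp_rot: [180.0, -0.0, 165.0]
ft_force: [-1.1, 0.4, 0.0]
finger_gap: 64.7
grip_force: 0.0
time: 9.35
tool_pos: [468.4, -174.7, 130.1]
tcp_rot: [-180.0, 0.0, 165.1]
ft_force: [-0.5, 0.2, 0.7]
finger_gap: 65.2
grip_force: 0.0
at [ 468.4 -174.7  130.1] [-180.     0.   165.1] j [ -26.   -3.  109.    0.   74. -101.] tool shift [-0.2 -1.4 54.1] rz 0.1
```

To row units: 54 mm / 400 = 0.135, 50 mm / 400 = 0.125.

```bash
cat > tq.py <<'E'
import sys; from bench import r
q=r.sense(); t=q["wrist_torque"]; print("tq",t.round(3),"F",q["ft_force"].round(1),"yaw",round(q["tcp_rot"][2],1),"gap",round(q["finger_gap"],1),"grip",round(q["grip_force"],1))
sys.exit(abs(t[2])>float(sys.argv[1]))
E
python3 -m handwheel '0,0,0,0,-0.0018,0.075,65 | 0,0,0,0,-0.0018,0.125,65 | 0,0,0,0,-0.0018,0.135,65 | 0,0,0,0,-0.0018,0.135,65' && python3 tq.py 9 && python3 -m handwheel '0,0,0,0,0,0,30 | 0,0,0,0,0,0,30 | 0,0,0,0,0,0,30 | 0,0,0,0,0,0,30 | 0,0,0,0,0,0,30' 55 && python3 tq.py 9
```

```text
time: 9.85
tool_pos: [468.3, -175.4, 76.3]
tcp_rot: [-180.0, 0.0, 165.1]
ft_force: [0.1, -0.3, -0.3]
finger_gap: 65.0
grip_force: 0.0
tq [0.018 0.019 0.002] F [ 0.1 -0.3 -0.3] yaw 165.1 gap 65.0 grip 0.0False
```

To row units: 10 degrees / 180 = 0.0556.

```bash
sed -i 's/sys.exit(\(.*\))$/sys.exit(int(\1))/' tq.py && python3 -m handwheel '0,0,0,0,0,0,30 | 0,0,0,0,0,0,30 | 0,0,0,0,0,0,30 | 0,0,0,0,0,0,30 | 0,0,0,0,0,0,30' 55 && python3 tq.py 9 && python3 -m handwheel '0,0,0.0278,0,0,0,30 | 0,0,0.0556,0,0,0,30 | 0,0,0.0556,0,0,0,30 | 0,0,0.0556,0,0,0,30' && python3 tq.py 9
```

```text
time: 10.48
tool_pos: [468.7, -177.3, 77.9]
tcp_rot: [-179.8, 0.1, 165.1]
ft_force: [-5.2, -6.6, 7.6]
finger_gap: 37.9
grip_force: 54.9
tq [-0.832  0.786  0.004] F [-5.2 -6.6  7.6] yaw 165.1 gap 37.9 grip 54.9
time: 10.98
tool_pos: [468.7, -177.4, 77.9]
tcp_rot: [-179.9, 0.2, 155.1]
ft_force: [-4.9, -6.5, 7.5]
finger_gap: 37.7
grip_force: 54.8
tq [-0.976  0.84  -0.038] F [-4.9 -6.5  7.5] yaw 155.1 gap 37.7 grip 54.8
```

The grip holds and the knob turns at low torque. I'll centre the tool slightly and turn on through the free range.

To row units: -1.6 mm / 400 = -0.004, -0.8 mm / 400 = -0.002, 20 degrees / 180 = 0.1111.

```bash
python3 -m handwheel '0,0,0.0278,-0.002,-0.004,0,30 | 0,0,0.0556,-0.002,-0.004,0,30 | 0,0,0.0833,-0.002,-0.004,0,30 | 0,0,0.1111,-0.002,-0.004,0,30 | 0,0,0.1111,-0.002,-0.004,0,30 | 0,0,0.1111,-0.002,-0.004,0,30' && python3 tq.py 0.12 && python3 -m handwheel '0,0,0.0278,0,0,0,30 | 0,0,0.0556,0,0,0,30 | 0,0,0.0833,0,0,0,30 | 0,0,0.1111,0,0,0,30 | 0,0,0.1111,0,0,0,30 | 0,0,0.1111,0,0,0,30' && python3 tq.py 0.12
```

```text
time: 11.72
tool_pos: [468.6, -177.9, 77.9]
tcp_rot: [-180.0, 0.1, 135.1]
ft_force: [-5.5, 0.4, 10.8]
finger_gap: 38.3
grip_force: 55.2
tq [ 0.183  0.925 -0.077] F [-5.5  0.4 10.8] yaw 135.1 gap 38.3 grip 55.2
time: 12.48
tool_pos: [468.5, -178.0, 77.8]
tcp_rot: [180.0, 0.1, 115.1]
ft_force: [-6.7, -0.4, 10.8]
finger_gap: 37.8
grip_force: 55.2
tq [ 0.059  1.061 -0.091] F [-6.7 -0.4 10.8] yaw 115.1 gap 37.8 grip 55.2
```

To row units: 4 degrees / 180 = 0.0222.

```bash
W() { python3 tq.py 0.13; } ; python3 -m handwheel '0,0,0.0222,0,0,0,30 | 0,0,0.0222,0,0,0,30 | 0,0,0.0222,0,0,0,30'>/dev/null && W && python3 -m handwheel '0,0,0.0222,0,0,0,30 | 0,0,0.0222,0,0,0,30 | 0,0,0.0222,0,0,0,30' >/dev/null && W && python3 -m handwheel '0,0,0.0222,0,0,0,30 | 0,0,0.0222,0,0,0,30 | 0,0,0.0222,0,0,0,30' >/dev/null && W && python3 -m handwheel '0,0,0.0222,0,0,0,30 | 0,0,0.0222,0,0,0,30 | 0,0,0.0222,0,0,0,30' >/dev/null && W; python3 - <<'E'
from h import *
s=optics.snapshot("top");cv2.imwrite("pics/t1.png",cv2.resize(s["pixels"][160:260,320:420],None,fx=6,fy=6,interpolation=cv2.INTER_CUBIC))
E
```

```text
tq [ 0.038  1.159 -0.097] F [-6.7  0.2 10.7] yaw 111.1 gap 37.7 grip 55.3
tq [ 0.029  1.137 -0.11 ] F [-7.3  0.3 11.4] yaw 107.1 gap 37.7 grip 55.3
tq [-0.026  1.202 -0.089] F [-7.2 -0.2 10. ] yaw 103.1 gap 37.6 grip 55.3
tq [-0.009  1.231 -0.093] F [-7.1 -0.2 10.7] yaw 99.1 gap 37.6 grip 55.3
```

View pics/t1.png

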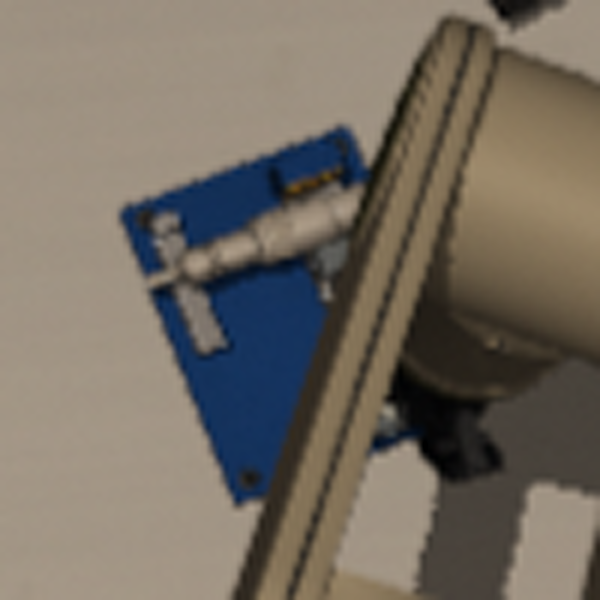

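The picture shows the moving jaw has advanced: the dark grey pad at (330,258) is now up against the injector. The knob is turning. I'll continue in guarded small steps.

To row units: 3 degrees / 180 = 0.0167.

```bash
W() { python3 tq.py 0.135; } ; python3 -m handwheel '0,0,0.0167,0,0,0,30 | 0,0,0.0167,0,0,0,30 | 0,0,0.0167,0,0,0,30'>/dev/null && W && python3 -m handwheel '0,0,0.0167,0,0,0,30 | 0,0,0.0167,0,0,0,30 | 0,0,0.0167,0,0,0,30' >/dev/null && W && python3 -m handwheel '0,0,0.0167,0,0,0,30 | 0,0,0.0167,0,0,0,30 | 0,0,0.0167,0,0,0,30' >/dev/null && W && python3 -m handwheel '0,0,0.0167,0,0,0,30 | 0,0,0.0167,0,0,0,30 | 0,0,0.0167,0,0,0,30' >/dev/null && W && python3 -m handwheel '0,0,0.0167,0,0,0,30 | 0,0,0.0167,0,0,0,30 | 0,0,0.0167,0,0,0,30' >/dev/null && W && python3 -m handwheel '0,0,0.0167,0,0,0,30 | 0,0,0.0167,0,0,0,30 | 0,0,0.0167,0,0,0,30' >/dev/null && W
```

```text
tq [-0.087  1.298 -0.126] F [-8.5 -0.6 11.3] yaw 96.1 gap 38.4 grip 55.3
tq [-0.076  1.344 -0.126] F [-8.5  0.2 11.5] yaw 93.1 gap 38.1 grip 55.3
tq [-0.064  1.323 -0.135] F [-8.5  0.2 11.5] yaw 90.1 gap 37.6 grip 55.4
tq [-0.088  1.32  -0.112] F [-8.  -1.1 11.7] yaw 87.1 gap 38.0 grip 55.4
tq [ 0.011  1.457 -0.049] F [-8.5 -0.2 12.3] yaw 84.1 gap 37.9 grip 55.4
tq [-0.084  1.433 -0.105] F [-8.3 -0.1 11.3] yaw 81.1 gap 38.0 grip 55.4
```

To row units: -2 mm / 400 = -0.005, -1 mm / 400 = -0.0025.

```bash
python3 -m handwheel '0,0,0,-0.0008,-0.0025,-0.0025,30 | 0,0,0,-0.0008,-0.005,-0.0025,30 | 0,0,0,-0.0008,-0.005,-0.0025,30' >/dev/null && python3 tq.py 1 && python3 -m handwheel '0,0,0.0111,0,0,0,30' >/dev/null && python3 tq.py 1 && python3 -m handwheel '0,0,0,0,0,0,30 | 0,0,0,0,0,0,30' >/dev/null && python3 tq.py 1
```

```text
tq [-0.538 -0.992 -0.093] F [ 6.  -3.3 -2.3] yaw 81.1 gap 37.6 grip 56.1
tq [-0.611 -0.98   0.094] F [ 5.4 -3.3 -2.8] yaw 79.1 gap 37.6 grip 56.1
tq [-0.527 -0.997 -0.022] F [ 5.5 -3.5 -2.8] yaw 79.1 gap 37.9 grip 56.1
```

Resisting torque reads positive: +0.094 in motion and about 0 at rest. So I'll use a signed guard.

To row units: 3 degrees / 180 = 0.0167.

```bash
sed -i 's/abs(t\[2\])/t[2]/' tq.py; W() { python3 tq.py 0.1; } ; python3 -m handwheel '0,0,0.0167,0,0,0,30 | 0,0,0.0167,0,0,0,30 | 0,0,0.0167,0,0,0,30'>/dev/null && W && python3 -m handwheel '0,0,0.0167,0,0,0,30 | 0,0,0.0167,0,0,0,30 | 0,0,0.0167,0,0,0,30' >/dev/null && W && python3 -m handwheel '0,0,0.0167,0,0,0,30 | 0,0,0.0167,0,0,0,30 | 0,0,0.0167,0,0,0,30' >/dev/null && W && python3 -m handwheel '0,0,0.0167,0,0,0,30 | 0,0,0.0167,0,0,0,30 | 0,0,0.0167,0,0,0,30' >/dev/null && W && python3 -m handwheel '0,0,0.0167,0,0,0,30 | 0,0,0.0167,0,0,0,30 | 0,0,0.0167,0,0,0,30' >/dev/null && W && python3 -m handwheel '0,0,0.0167,0,0,0,30 | 0,0,0.0167,0,0,0,30 | 0,0,0.0167,0,0,0,30' >/dev/null && W
```

```text
tq [-0.535 -0.893 -0.093] F [ 5.4 -2.6 -2.6] yaw 76.1 gap 37.8 grip 56.1
tq [-0.582 -0.938 -0.107] F [ 4.  -3.4 -1.7] yaw 73.1 gap 37.6 grip 56.1
tq [-0.533 -0.875 -0.076] F [ 4.2 -3.4 -1.2] yaw 70.1 gap 37.8 grip 56.2
tq [-0.557 -0.843 -0.035] F [ 4.  -2.7 -0.6] yaw 67.1 gap 37.8 grip 56.2
tq [-0.62  -0.759 -0.008] F [ 4.9 -3.  -1.3] yaw 64.1 gap 38.1 grip 56.2
tq [-0.583 -0.894  0.053] F [ 6.2 -2.9 -0.7] yaw 61.2 gap 37.8 grip 56.2
```

The rest torque is climbing, so the jaw is starting to grip. I'll use finer steps now.

To row units: 2 degrees / 180 = 0.0111.

```bash
W() { python3 tq.py 0.15; } ; python3 -m handwheel '0,0,0.0111,0,0,0,30 | 0,0,0.0111,0,0,0,30 | 0,0,0.0111,0,0,0,30'>/dev/null && W && python3 -m handwheel '0,0,0.0111,0,0,0,30 | 0,0,0.0111,0,0,0,30 | 0,0,0.0111,0,0,0,30' >/dev/null && W && python3 -m handwheel '0,0,0.0111,0,0,0,30 | 0,0,0.0111,0,0,0,30 | 0,0,0.0111,0,0,0,30' >/dev/null && W
```

```text
tq [-0.572 -0.837  0.118] F [ 4.3 -3.8 -0.2] yaw 59.2 gap 37.6 grip 56.3
tq [-0.605 -0.782  0.276] F [ 3.5 -3.1 -0.9] yaw 57.2 gap 38.1 grip 56.3
```

To row units: 1.5 degrees / 180 = 0.0083.

```bash
python3 -m handwheel '0,0,0,0,0,0,30' >/dev/null && python3 tq.py 9 && python3 -m handwheel '0,0,0.0083,0,0,0,30'>/dev/null && python3 tq.py 9 && python3 -m handwheel '0,0,0.0083,0,0,0,30 | 0,0,0,0,0,0,30' >/dev/null; python3 tq.py 9
```

```text
tq [-0.635 -0.774  0.259] F [ 4.1 -3.1 -1.1] yaw 57.2 gap 38.1 grip 56.3
tq [-0.615 -0.792  0.413] F [ 2.7 -2.5 -1.2] yaw 55.7 gap 38.0 grip 56.3
tq [-0.599 -0.865  0.207] F [ 4.5 -3.4 -0.7] yaw 55.7 gap 38.2 grip 56.3
```

The moving torque is 0.41 N m, close to the 0.43 slip. My last row stepped back 1.5° by mistake, so I'll go forward again with small steps and read the plateau.

Careful with the scale: shifts go in shares of 0.4 m and turns go in shares of 180 degrees. That gives: 1.5 degrees / 180 = 0.0083.

```bash
python3 -m handwheel '0,0,0.0083,0,0,0,30'>/dev/null && python3 tq.py 9 && python3 -m handwheel '0,0,0.0056,0,0,0,30' >/dev/null; python3 tq.py 9;  python3 -m handwheel '0,0,0,0,0,0,30 | 0,0,0,0,0,0,30' >/dev/null; python3 tq.py 9
```

```text
tq [-0.588 -0.8    0.427] F [ 3.8 -2.1 -0.3] yaw 54.2 gap 37.8 grip 56.3
tq [-0.556 -0.736  0.423] F [ 4.  -2.2 -1. ] yaw 53.2 gap 37.9 grip 56.3
tq [-0.606 -0.78   0.3  ] F [ 4.3 -3.8 -0.6] yaw 53.2 gap 38.0 grip 56.3
```

The torque sits at a 0.42–0.43 N m plateau over 2.5°, so the clutch is slipping. I'll stop, release and rise.

To row units: -160 mm / 400 = -0.4, -120 mm / 400 = -0.3.

```bash
python3 -m handwheel '0,0,0,0,0,0,65 | 0,0,0,0,0,0,65 | 0,0,0,0,0,0,65 | 0,0,0,0,0,0,65' >/dev/null; python3 tq.py 9; python3 -m handwheel '0,0,0,0,0,-0.075,65 | 0,0,0,0,0,-0.2,65 | 0,0,0,-0.075,-0.1,-0.275,65 | 0,0,0,-0.15,-0.2,-0.275,65 | 0,0,0,-0.225,-0.3,-0.275,65 | 0,0,0,-0.3,-0.4,-0.275,65 | 0,0,0,-0.3,-0.4,-0.275,65' ; python3 - <<'E'
from h import *
s=optics.snapshot("top");cv2.imwrite("pics/f1.png",cv2.resize(s["pixels"][160:260,320:420],None,fx=6,fy=6,interpolation=cv2.INTER_CUBIC))
E
```

```text
tq [ 0.027 -0.054 -0.026] F [-0.   0.3 -0.5] yaw 53.1 gap 64.6 grip 0.0
time: 22.4
tool_pos: [264.5, -177.5, 187.2]
tcp_rot: [179.9, 0.0, 53.0]
ft_force: [1.1, 0.1, 0.5]
finger_gap: 65.1
grip_force: 0.0
```

View pics/f1.png

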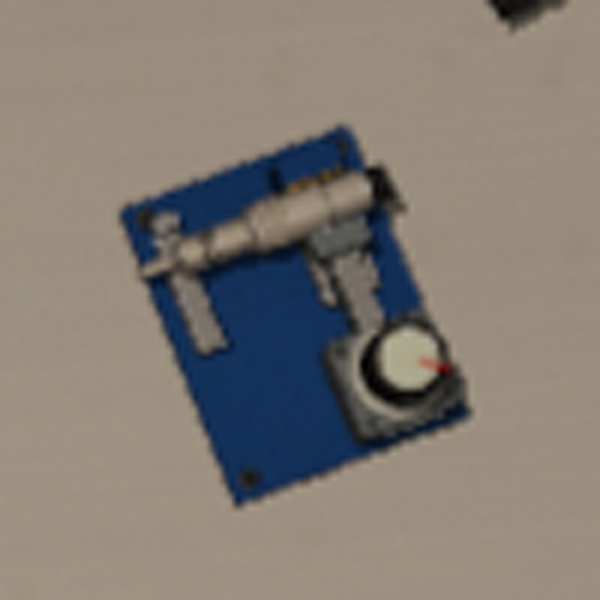

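The injector sits against the fixed jaw, parallel to the plate edge, from its tip at (145,270) to its black end at (385,183). The knob line has turned about 110° clockwise. I'll hand it in.

```bash
python3 -c "
from bench import workorder
print(workorder.hand_in())"
```

```text
the job is handed in; nothing more can be done
None
```

The injector is clamped in the blue fixture with its nozzle to the left, I stopped turning about 4° or less into the clutch's slip and released the knob, and the job is handed in at about 22 s; no verdict was shown.

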